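# Ballast ring onto the brush stand

### The arm

A 6-joint arm with a two-finger parallel gripper is mounted at the origin on the work surface. World frame = base frame: x ahead of the robot, y to its left, z up, the work surface at z = 0. Lengths are in m, angles in rad, forces in N, time in s.
With the tool pointing down it reaches from about 0.4 to 0.825 m from the base axis. Payload 7 kg.
Tool frame: the origin (TCP) lies on the centre line of the jaws, within the pads' length; the fingertips stand 19 mm ahead of it and the grasp point (between the pads) is the TCP; z points along the fingers, y is the line along which they close (so a half turn about z gives the same grasp; the last joint's range is limited). The gripper opens to 88 mm and grips with 3 to 60 N. Pads are 19 mm wide; open, the fingers measure 130 mm over their backs; the gripper's body (78 mm by 193 mm) begins 47 mm behind the grasp point.
Start: joints at [-0.892, 0.359, 0.012, 0, -1.224, -0.288], TCP at [0.257, -0.624, 0.246] pointing down, gripper open.
Joint ranges: [-3.07, 3.07], [-1.43, 2.12], [-1.02, 1.25], [-3.03, 1.67], [-3.05, -0], [-3.03, 3.03]. Speed limits (rad/s): [2.39, 2.39, 3.01, 3.14, 3.14, 3.14].

### API

Orientations are given as [roll, pitch, yaw] about the fixed x, y, z axes, in that order (R = Rz(yaw) Ry(pitch) Rx(roll)).
In Python, from station import arm, imaging, models gives the robot as it stands.
- The arm moves only by the tool play_rows, never from a script. Its arguments are lists of equal length, an entry for each row: "travel": the shift along the tool's x, y, z in units of 25 mm (1.0 is 25 mm), a list of three; "twist": the turn about the tool's z in units of 0.15 rad (1.0 is 0.15 rad). A call has 1 to 8 rows; each row shifts and turns the commanded pose from where the row before left it, along the tool's axes as they then stand; what a row does not reach is not made up. A row lasts 1/8 s, in which the tool goes at most 62.5 mm and 10.7 degrees, less where a joint would pass 70% of its speed; a pose out of reach is approached as far as the arm can. A call with a number of a shift or a turn outside -1 to 1 is refused whole. A call with a gripper value outside its range is refused whole. "fingers" is the opening, from 0 (shut) to 1 (fully open), set as the call begins (left out, the last holds). The fingers move at their own pace and stop on an object; "newtons" is the grip in N (left out, the last holds). Time passes only in rows, so rows that do not move let the fingers close. It gives the time, the measured TCP pose, the force, the opening and the grip force at its end, in the units of the state.
- arm.get_state(): the state, without advancing time (a new reading comes with each control period).
- imaging.grab_frame(name): name is "scene" or "top" or "wrist"; returns a dict with "pixels" (420x560x3 uint8, red, green, blue), "fx", "fy", "cx", "cy" (pixels), "R" (3x3) and "t" (3): a world point X has camera coordinates R X + t; the wrist camera has in their place "T_tool_cam" (4x4, takes a point from camera to tool coordinates, whose origin is the TCP and whose axes are the flange's). Camera axes: x right, y down, z forward; pixel columns grow to the right and rows downward; lengths in m; the calibration is good to about 2 mm. A picture is of the moment at which its call begins: read the wrist's pose just before it. There is no depth.
- arm.job_done(): hands the job in; it is judged then, once.
Trained networks look in the newest picture that a camera, given by its name, has taken for a name from the list of things; names that differ only in an ending like _2 or _b are one class to them, and where a whole thing is asked for, a point or a joint stands for the part that bears it (a point fixed in the world has none). Each returns a list of dicts, best first, with "confidence" (0 to 1); they miss things now and then, are a little off and sometimes report something else, mostly with a low value. They report only what shows in the picture. A call takes as long as a camera call. They do not tell look-alikes from the thing itself.
- models.boxes_of(name, camera): "extent" ([centre column, centre row, width, height] in pixels, round what is visible of it).
- models.silhouettes(name, camera): "pixels" (420x560 bool, what is visible of it) and "extent" ([centre column, centre row, width, height] in pixels, round what is visible of it).
The state is a dict: "t": time; "q": joint angles; "qd": joint speeds; "joint_efforts": joint torques, N m; "eef_pos": TCP position; "ee_rot": TCP orientation; "force": force on the tool from outside, world axes, zero at the start; "moment": the same for the moment, N m; "width": finger opening in m; "gripper_force": force on a finger pad.
Only numpy, scipy, OpenCV 4.12 (cv2) and the standard library are available. Lean on these libraries where they do the work, as an engineer would, in place of code of your own. Each camera call takes 0.05 s, during which the arm holds its last target. There are 200 camera calls.

### The job

The lacquered brush stand has been taken apart for cleaning. Put its brass ballast ring back: slide the ring down over the stand's upright post, keep hold of it until it rests flat on the red foot rather than dropping it, then let go. Leave the silver tin collar and the tin canister where they are, and do not knock the stand over.

Things in the scene. Friction and masses are not known exactly. Their poses are not given: they have to be found in the camera images.
- ballast: Brass ballast ring, a thick plain ring lying flat on the table: 56 mm outside diameter, 36 mm hole, 28 mm tall, about 0.34 kg, loose. Origin at the centre of its underside, z up along the hole. Grip it across its outside from above.
- stand: Lower part of the brush stand: a round red lacquered foot, 96 mm diameter and 14 mm thick, with a black upright post 16 mm in diameter rising from its centre, 50 mm above the foot (tip 64 mm above the table, tapered in the last 6 mm). About 0.6 kg, loose, standing on the table. Origin at the centre of the foot's underside, z up along the post.
- collar: Silver tin screw collar from a canister, a thin-walled ring lying flat: 60 mm outside diameter, 50 mm hole, 22 mm tall, loose. Not wanted on the stand. Origin at the centre of its underside.
- canister: Dull silver round tin canister with its screw top on, 74 mm diameter, 95 mm tall, about 0.45 kg, loose, standing beyond the other things. Origin at the centre of its underside. Larger and smaller canisters of the same kind stand at the table's far corners.
Mind the look-alikes: they are no part of the job. Leave any orange look-alike of the ballast alone.

How it is judged:
On the way:
1. the brass ring is round the post, its underside within 15 mm of the foot, while the fingers still hold it (horizontal distance between ballast and stand below 0.015 m and z of ballast in the frame of stand below 0.029 m and contact force between the fingers and ballast above 1 N), for 0.1 s.
At the end, for the whole second after the job is handed in: The brass ring encircles the post (centres within 15 mm), lies flat on the foot (underside within 5 mm of the foot's top, within 10 degrees), and the stand is upright within 10 degrees on the table; both at rest (horizontal distance between ballast and stand below 0.015 m and z of ballast in the frame of stand between 0.009 and 0.019 m and angle between the z axis of ballast and the z axis of stand, either way round below 0.175 rad and angle between stand's own z axis and vertical below 0.175 rad and height (world z) of stand below 0.01 m and linear speed of each of ballast, stand below 0.03 m/s); the robot touches nothing.
It fails at once if the tin collar is moved more than 30 mm (distance of collar from where it was at the start of the episode above 0.03 m).
It fails at once if the tin canister is moved more than 30 mm (distance of canister from where it was at the start of the episode above 0.03 m).
It fails at once if the stand is tipped more than 30 degrees (angle between stand's own z axis and vertical above 0.52 rad).
It also fails if it takes over 35 s, if anything falls off the work surface, if the arm or the gripper's body presses on something with over 40 N, if the wrist force passes 120 N, or if a joint passes its speed limit or range.

## Working session

There is one attempt and no reset: what is moved stays moved. The work goes in short steps, Python scripts to look and compute and a tool call to move; the robot and the scene stay as the last step left them, time stands still between calls to the robot, and variables do not carry over. Pictures are saved under pics/ and viewed, at most 10 in all, crops included, and the job is handed in when it is done.

Besides the shell and the picture viewer there is one more tool, called as name([rows], argument=value, ...), one row to a line, values as JSON. play_rows: Moves the arm, as the interface text tells. Shifts and turns lie within -1 to 1; 1 stands for 25 mm of shift or 0.15 rad of turn. Its arguments: {"type":"object","properties":{"travel":{"type":"array","items":{"type":"array","items":{"type":"number"}}},"twist":{"type":"array","items":{"type":"number"}},"fingers":{"type":"number"},"newtons":{"type":"number"}},"required":["travel","twist"]}

```bash
mkdir -p pics
cat > h.py <<'E'
import numpy as np, cv2
from station import arm, imaging, models
def save(f,n): cv2.imwrite('pics/'+n,f['pixels'][:,:,::-1])
def ray(f,u,v,z):
    R=np.array(f['R']);t=np.array(f['t']);c=-R.T@t
    d=R.T@np.array([(u-f['cx'])/f['fx'],(v-f['cy'])/f['fy'],1]);return c+d*(z-c[2])/d[2]
E
python3 - <<'E'
from h import *
s=arm.get_state();print(s['t'],s['eef_pos'],s['ee_rot'],s['width'])
ims=[]
for c in('top','scene'):
    f=imaging.grab_frame(c);save(f,c+'0.png')
    print(c,-np.array(f['R']).T@np.array(f['t']))
    for n,z in(('ballast',.014),('stand',.007),('collar',.011),('canister',.05)):
        for b in models.boxes_of(n,c):
            e=b['extent'];print(n,round(b['confidence'],2),np.round(e),np.round(ray(f,e[0],e[1],z),3))
E
```

```text
0.0 [ 0.25693288 -0.62370095  0.24459353] [ 3.13990928e+00 -1.72440456e-04 -2.75089004e+00] 0.0876177998398236
top [0.45832819 0.01612589 0.92800013]
ballast 0.92 [419. 289.  27.  31.] [ 0.428 -0.276  0.014]
ballast 0.83 [398. 245.  31.  24.] [ 0.517 -0.235  0.014]
ballast 0.62 [391. 195.  31.  30.] [ 0.622 -0.221  0.014]
stand 0.8 [166. 241.  46.  50.] [0.515 0.244 0.007]
collar 0.74 [299. 279.  28.  17.] [ 0.442 -0.032  0.011]
canister 0.69 [355. 142.  41.  43.] [ 0.721 -0.139  0.05 ]
scene [ 1.05071337 -0.28733258  0.72878382]
ballast 0.71 [133. 229.  28.  26.] [ 0.429 -0.277  0.014]
ballast 0.68 [192. 284.  31.  30.] [ 0.619 -0.221  0.014]
ballast 0.6 [165. 248.  30.  29.] [ 0.512 -0.236  0.014]
stand 0.61 [350. 171.  38.  32.] [0.512 0.243 0.007]
collar 0.96 [242. 193.  28.  21.] [ 0.449 -0.023  0.011]
canister 0.9 [254. 297.  40.  61.] [ 0.72  -0.137  0.05 ]
```

View pics/top0.png

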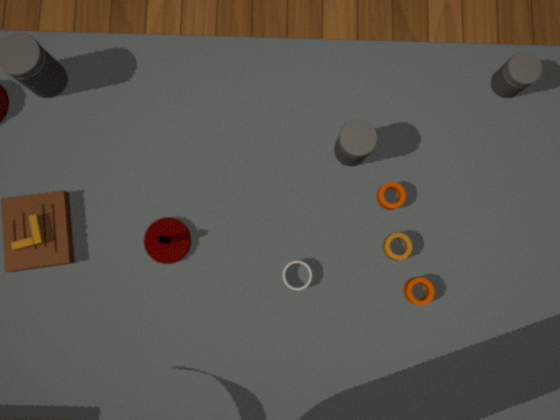

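View pics/scene0.png

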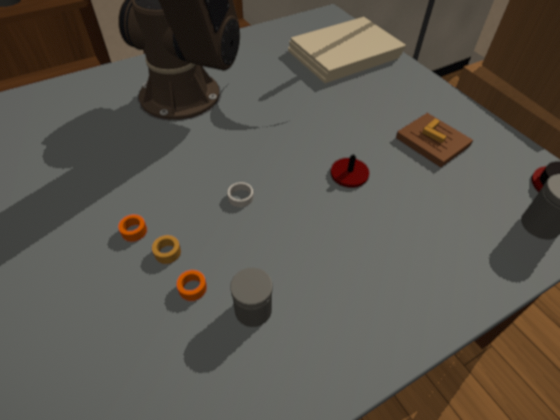

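Three ring candidates show in the top picture: (419,290) orange, (398,246) yellow-brass and (391,195) orange. The middle one fits brass, and the two orange ones are look-alikes. The stand is at (167,240), the collar at (298,276) and the canister at (356,142). I'll confirm the ring in an enlarged crop and refine its position.

Run:
```python
from h import *
f=imaging.grab_frame('top');im=f['pixels']
cv2.imwrite('pics/crop.png',cv2.resize(im[165:320,340:460,::-1],None,fx=3.8,fy=3.8,interpolation=cv2.INTER_CUBIC))
for c in('top','scene'):
    f=imaging.grab_frame(c)
    for n,z in(('ballast',.014),('stand',.007)):
        for b in models.silhouettes(n,c):
            m=b['pixels'];v,u=np.nonzero(m)
            h=cv2.convexHull(np.c_[u,v].astype(np.int32));M=cv2.moments(h)
            cu,cv_=M['m10']/M['m00'],M['m01']/M['m00']
            print(c,n,round(b['confidence'],2),round(cu,1),round(cv_,1),f['pixels'][m].mean(0).round(),np.round(ray(f,cu,cv_,z),4))
    # red foot by colour
    p=f['pixels'].astype(int);m=((p[...,0]>70)&(p[...,1]<30)&(p[...,2]<40)).astype(np.uint8)
    n,l,st,ce=cv2.connectedComponentsWithStats(m)
    for i in range(1,n):
        if st[i,4]>300:
            k=cv2.findNonZero((l==i).astype(np.uint8));M=cv2.moments(cv2.convexHull(k));u,v=M['m10']/M['m00'],M['m01']/M['m00']
            print('red',c,st[i],round(u,1),round(v,1),np.round(ray(f,u,v,.012),4))
```

```text
top ballast 0.95 396.7 246.3 [134.  97.  39.] [ 0.5143 -0.2317  0.014 ]
top ballast 0.82 390.6 195.3 [146.  73.  14.] [ 0.6202 -0.22    0.014 ]
top ballast 0.64 418.1 290.4 [148.  72.  10.] [ 0.4258 -0.2744  0.014 ]
top stand 0.57 166.6 240.3 [79. 10.  8.] [0.5152 0.2424 0.007 ]
red top [ 145  218   45   45 1339] 166.8 240.2 [0.5151 0.2408 0.012 ]
scene ballast 0.98 166.0 248.7 [114.  82.  37.] [ 0.5133 -0.2337  0.014 ]
scene ballast 0.87 191.2 284.8 [139.  64.  12.] [ 0.6189 -0.2219  0.014 ]
scene ballast 0.6 132.5 227.6 [129.  61.  14.] [ 0.4251 -0.2764  0.014 ]
scene stand 0.88 349.6 171.5 [72. 13. 11.] [0.5147 0.2413 0.007 ]
red scene [341 160  27  24 358] 356.0 173.6 [0.5321 0.2469 0.012 ]
```

View pics/crop.png

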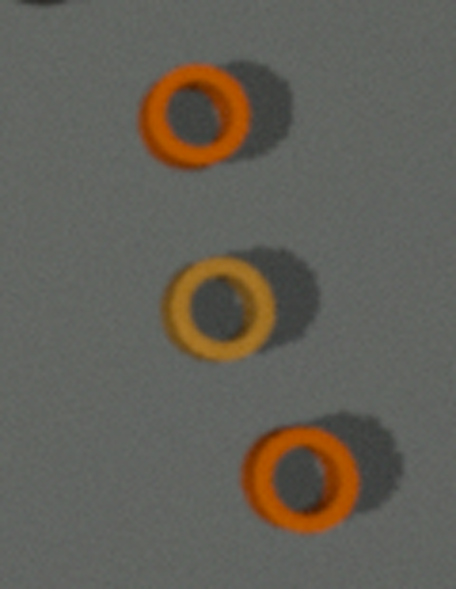

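The crop shows the brass ring in the middle, at about (397,246) in the full picture, with deeper orange rings above and below it. I put the ring at (0.514,-0.233) and the stand at (0.515,0.241). I'm moving above the ring.

play_rows([
  [-0.97, 0.66, 0],
  [-0.97, 0.66, 0],
  [-0.97, 0.66, 0],
  [-0.97, 0.66, 0],
  [-0.97, 0.66, 0],
  [-0.97, 0.66, 0],
  [-0.97, 0.66, 0],
  [-0.97, 0.66, 0],
], twist=[0, 0, 0, 0, 0, 0, 0, 0], fingers=1)

```text
t: 1.85
eef_pos: [0.3867, -0.4274, 0.2457]
ee_rot: [-3.141, 0.0, -2.751]
force: [0.6, -0.4, 0.6]
width: 0.0879
gripper_force: 0.0
```

play_rows([
  [-0.97, 0.66, 0.6],
  [-0.97, 0.66, 0.6],
  [-0.97, 0.66, 0.6],
  [-0.97, 0.66, 0.6],
  [-0.97, 0.66, 0.6],
  [-0.97, 0.66, 0.6],
  [-0.97, 0.66, 0.6],
  [-0.92, 0.65, 0.6],
], twist=[0, 0, 0, 0, 0, 0, 0, 0])

```text
t: 2.85
eef_pos: [0.5149, -0.2321, 0.1253]
ee_rot: [-3.141, 0.0, -2.751]
force: [0.8, -0.1, -0.6]
width: 0.0876
gripper_force: 0.0
```

play_rows([
  [0, 0, 0],
  [0, 0, 0],
], twist=[0, 0])

```text
t: 3.1
eef_pos: [0.5142, -0.2331, 0.1258]
ee_rot: [-3.141, -0.0, -2.75]
force: [-0.6, 0.2, 0.3]
width: 0.0876
gripper_force: 0.0
```

```bash
cat > w.py <<'E'
from h import *
import sys
from scipy.spatial.transform import Rotation as Ro
def wrist(name,z,pic):
    s=arm.get_state();f=imaging.grab_frame('wrist')
    T=np.eye(4);T[:3,:3]=Ro.from_euler('xyz',s['ee_rot']).as_matrix();T[:3,3]=s['eef_pos']
    C=T@np.array(f['T_tool_cam']);f['R']=C[:3,:3].T;f['t']=-C[:3,:3].T@C[:3,3]
    save(f,pic);print(s['t'],s['eef_pos'],s['ee_rot'],'cam',C[:3,3])
    for b in models.silhouettes(name,'wrist'):
        v,u=np.nonzero(b['pixels']);M=cv2.moments(cv2.convexHull(np.c_[u,v].astype(np.int32)))
        cu,cw=M['m10']/M['m00'],M['m01']/M['m00'];P=ray(f,cu,cw,z)
        d=T[:3,:3].T@(P-T[:3,3])
        print(round(b['confidence'],2),b['extent'],np.round(P,4),f['pixels'][b['pixels']].mean(0).round(),'tool units',np.round(d/.025,2))
wrist(sys.argv[1],float(sys.argv[2]),sys.argv[3])
E
python3 w.py ballast .014 w1.png
```

```text
3.1 [ 0.51423058 -0.23307929  0.12583176] [-3.14140251e+00 -1.36238064e-05 -2.75030497e+00] cam [ 0.44429246 -0.26222314  0.26620583]
0.85 [270.5, 66.1, 89.4, 97.6] [ 0.4243 -0.277   0.014 ] [166.  88.  34.] tool units [ 4.   -0.25  4.47]
0.72 [278.6, 216.3, 81.9, 81.4] [ 0.5166 -0.2328  0.014 ] [140. 104.  52.] tool units [-0.09 -0.02  4.47]
0.68 [241.8, 349.1, 70.1, 44.8] [ 0.6306 -0.219   0.014 ] [146.  72.  21.] tool units [-4.52 -1.25  4.47]
```

View pics/w1.png

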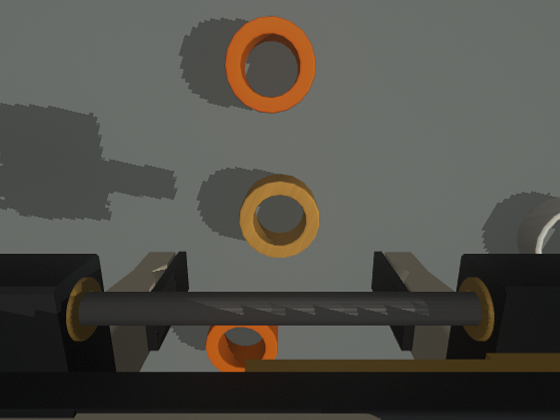

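The wrist picture shows the brass ring at (279,216), centred between the fingers, with the orange rings clear of them at (270,65) and (242,349). I'm descending and gripping.

play_rows([
  [-0.05, 0, 0.8],
  [0, 0, 0.8],
  [0, 0, 0.8],
  [0, 0, 0.8],
  [0, 0, 0.5],
  [0, 0, 0.4],
  [0, 0, 0],
  [0, 0, 0],
], twist=[0, 0, 0, 0, 0, 0, 0, 0])

```text
t: 4.2
eef_pos: [0.5158, -0.2325, 0.0236]
ee_rot: [-3.141, 0.001, -2.751]
force: [0.3, 0.5, 0.2]
width: 0.0875
gripper_force: 0.0
```

play_rows([
  [0, 0, 0],
  [0, 0, 0],
  [0, 0, 0],
  [0, 0, 0],
  [0, 0, 0],
  [0, 0, 0],
], twist=[0, 0, 0, 0, 0, 0], fingers=0, newtons=30)

```text
t: 4.95
eef_pos: [0.5155, -0.2324, 0.0232]
ee_rot: [-3.141, 0.0, -2.751]
force: [0.2, 0.6, 2.6]
width: 0.0557
gripper_force: 30.0
```

play_rows([
  [0, 0, -0.3],
  [0, 0, -0.6],
  [0, 0, -0.8],
  [0, 0, -0.8],
  [0, 0, -0.8],
  [0, 0, -0.8],
  [0, 0, -0.4],
  [0, 0, 0],
], twist=[0, 0, 0, 0, 0, 0, 0, 0])

```text
t: 5.95
eef_pos: [0.5157, -0.2324, 0.1365]
ee_rot: [-3.141, 0.002, -2.751]
force: [0.1, -0.3, -3.9]
width: 0.0558
gripper_force: 30.0
```

play_rows([
  [-0.2, 0.5, 0],
  [-0.4, 0.97, 0],
  [-0.4, 0.97, 0],
  [-0.4, 0.97, 0],
  [-0.4, 0.97, 0],
  [-0.4, 0.97, 0],
  [-0.4, 0.97, 0],
  [-0.4, 0.97, 0],
], twist=[0, 0, 0, 0, 0, 0, 0, 0])

```text
t: 6.95
eef_pos: [0.5145, -0.034, 0.1347]
ee_rot: [3.141, -0.002, -2.751]
force: [-0.1, -0.4, -4.0]
width: 0.0557
gripper_force: 30.0
```

play_rows([
  [-0.4, 0.97, 0],
  [-0.4, 0.97, 0],
  [-0.4, 0.97, 0],
  [-0.4, 0.97, 0],
  [-0.4, 0.97, 0],
  [-0.4, 0.97, 0],
  [-0.4, 0.97, 0],
  [-0.4, 0.97, 0],
], twist=[0, 0, 0, 0, 0, 0, 0, 0])

```text
t: 7.95
eef_pos: [0.5144, 0.1756, 0.1346]
ee_rot: [-3.141, -0.002, -2.751]
force: [0.4, 0.0, -3.7]
width: 0.0559
gripper_force: 30.0
```

play_rows([
  [-0.4, 0.97, 0],
  [-0.4, 0.97, 0],
  [-0.2, 0.5, 0],
  [0, 0, 0],
  [0, 0, 0],
], twist=[0, 0, 0, 0, 0])

```text
t: 8.57
eef_pos: [0.5149, 0.2399, 0.1353]
ee_rot: [-3.141, -0.001, -2.751]
force: [-0.4, 0.6, -3.6]
width: 0.0557
gripper_force: 30.0
```

```bash
python3 w.py stand .007 w2.png
python3 - <<'E'
from h import *
s=arm.get_state();print(s['width'],s['gripper_force'],s['force'])
for c in('top','scene'):
    f=imaging.grab_frame(c);save(f,c+'2.png')
    if c=='scene':cv2.imwrite('pics/sc2.png',cv2.resize(f['pixels'][60:240,240:460,::-1],None,fx=3,fy=3))
    for n,z in(('stand',.007),('ballast',.126)):
        for b in models.silhouettes(n,c):
            v,u=np.nonzero(b['pixels']);M=cv2.moments(cv2.convexHull(np.c_[u,v].astype(np.int32)));P=ray(f,M['m10']/M['m00'],M['m01']/M['m00'],z)
            print(c,n,round(b['confidence'],2),np.round(b['extent']),np.round(P,4))
E
```

```text
8.575 [0.51490916 0.23994177 0.13528728] [-3.14138644e+00 -8.33126233e-04 -2.75098904e+00] cam [0.44505595 0.21089129 0.27572335]
0.98 [278.2, 210.5, 127.5, 127.4] [0.5154 0.2395 0.007 ] [100.  28.  24.] tool units [-0.01 -0.02  5.13]
0.055862702841524926 29.9994093272835 [ 0.38624357 -0.21771992 -3.77924656]
top stand 0.71 [168. 251.  43.  27.] [0.4917 0.2317 0.007 ]
top ballast 0.95 [420. 289.  29.  31.] [ 0.43   -0.2392  0.126 ]
top ballast 0.87 [393. 196.  32.  33.] [ 0.6001 -0.1906  0.126 ]
top ballast 0.52 [158. 248.  12.   6.] [0.492  0.2302 0.126 ]
scene stand 0.68 [349. 171.  38.  32.] [0.5156 0.2409 0.007 ]
scene ballast 0.65 [191. 286.  29.  29.] [ 0.686  -0.2326  0.126 ]
scene ballast 0.63 [359. 137.  17.  18.] [0.5323 0.2427 0.126 ]
```

View pics/w2.png

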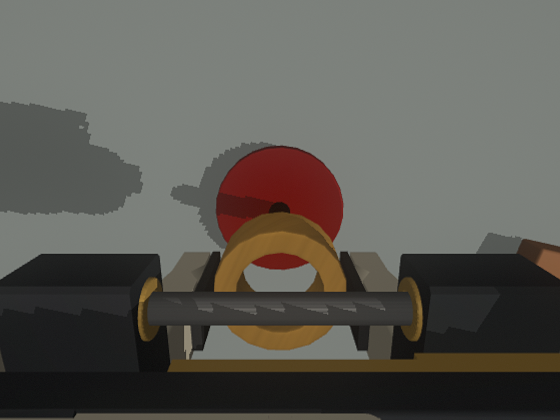

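View pics/sc2.png

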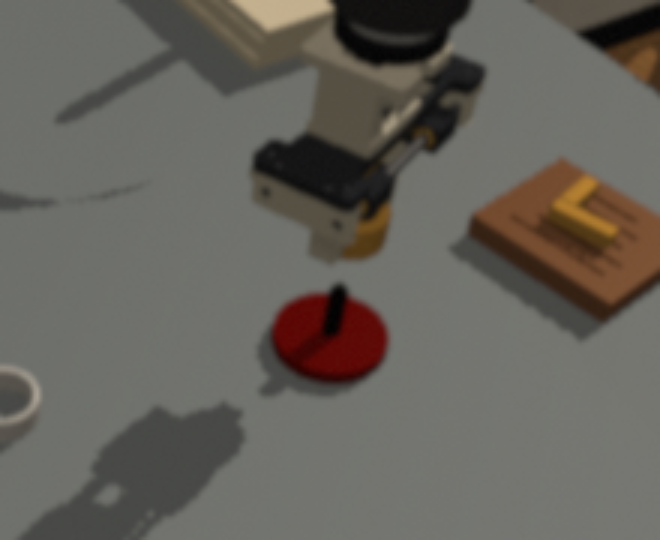

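In the wrist picture the foot centre is at (278,210), directly beneath the TCP. The ring is held level at (280,281), and in the scene crop the post sits below it. I'm lowering it, fast at first and then slowly.

play_rows([
  [0, 0, 0.4],
  [0, 0, 0.5],
  [0, 0, 0.5],
  [0, 0, 0.5],
  [0, 0, 0.5],
  [0, 0, 0.4],
  [0, 0, 0.3],
  [0, 0, 0.3],
], twist=[0, 0, 0, 0, 0, 0, 0, 0])

```text
t: 9.98
eef_pos: [0.5154, 0.2406, 0.0502]
ee_rot: [3.142, 0.0, -2.751]
force: [0.5, 0.6, -4.3]
width: 0.0559
gripper_force: 30.0
```

play_rows([
  [0, 0, 0.1],
  [0, 0, 0.1],
  [0, 0, 0.1],
  [0, 0, 0.1],
  [0, 0, 0.05],
  [0, 0, 0],
  [0, 0, 0],
], twist=[0, 0, 0, 0, 0, 0, 0])

```text
t: 10.85
eef_pos: [0.5153, 0.2404, 0.0394]
ee_rot: [3.142, 0.0, -2.751]
force: [0.7, -0.8, -3.6]
width: 0.0559
gripper_force: 30.0
```

Still about 2 mm to go, so I'm edging down until it touches.

play_rows([
  [0, 0, 0.04],
  [0, 0, 0.04],
  [0, 0, 0],
  [0, 0, 0],
], twist=[0, 0, 0, 0])

```text
t: 11.35
eef_pos: [0.5152, 0.2404, 0.0373]
ee_rot: [-3.142, -0.0, -2.751]
force: [0.6, 0.1, -2.7]
width: 0.0558
gripper_force: 30.0
```

play_rows([
  [0, 0, 0.02],
  [0, 0, 0.02],
  [0, 0, 0],
  [0, 0, 0],
], twist=[0, 0, 0, 0])

```text
t: 11.85
eef_pos: [0.5153, 0.2404, 0.0372]
ee_rot: [-3.142, 0.0, -2.75]
force: [-3.2, -1.2, 6.1]
width: 0.056
gripper_force: 30.0
```

The force has gone from -3.6 N to +6 N, so the ring is resting on the foot. I'm releasing gently and lifting off.

play_rows([
  [0, 0, 0],
  [0, 0, 0],
  [0, 0, 0],
  [0, 0, 0],
  [0, 0, 0],
  [0, 0, 0],
], twist=[0, 0, 0, 0, 0, 0], fingers=1)

```text
t: 12.6
eef_pos: [0.5153, 0.2404, 0.0363]
ee_rot: [-3.142, -0.0, -2.751]
force: [-0.4, -0.5, 0.2]
width: 0.0876
gripper_force: 0.0
```

play_rows([
  [0, 0, -0.3],
  [0, 0, -0.6],
  [0, 0, -0.8],
  [0, 0, -0.8],
  [0, 0, -0.8],
  [0, 0, -0.8],
  [0, 0, -0.8],
  [0, 0, -0.8],
], twist=[0, 0, 0, 0, 0, 0, 0, 0])

```text
t: 13.6
eef_pos: [0.5153, 0.2404, 0.1809]
ee_rot: [3.141, 0.001, -2.751]
force: [-0.1, 0.5, -0.0]
width: 0.0874
gripper_force: 0.0
```

play_rows([
  [0, 0, 0],
  [0, 0, 0],
  [0, 0, 0],
], twist=[0, 0, 0])

```text
t: 13.98
eef_pos: [0.5149, 0.2401, 0.1782]
ee_rot: [-3.141, -0.001, -2.751]
force: [0.3, -0.1, -0.7]
width: 0.0876
gripper_force: 0.0
```

```bash
python3 w.py ballast .028 w3.png; python3 w.py stand .007 w4.png
```

```text
13.975 [0.5148753  0.24013496 0.17823418] [-3.14133733e+00 -1.07189806e-03 -2.75091936e+00] cam [0.44505218 0.21109859 0.3186883 ]
0.62 [279.9, 202.1, 68.7, 76.2] [0.5161 0.2406 0.028 ] [145. 105.  49.] tool units [-0.06  0.    6.01]
14.075 [0.51497787 0.24020646 0.17821203] [-3.14121529e+00 -1.11343885e-03 -2.75086810e+00] cam [0.44515512 0.21118442 0.31866929]
0.96 [280.2, 195.6, 112.5, 109.5] [0.5158 0.2398 0.007 ] [81. 30. 24.] tool units [-0.03 -0.02  6.85]
```

View pics/w3.png

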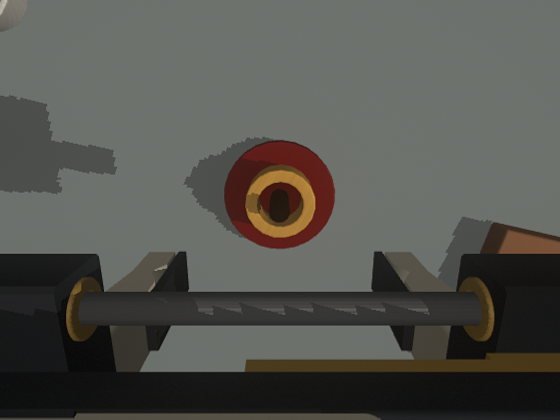

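The ring at (280,202) lies flat and concentric on the foot, whose centre is at (280,196), with the post through its hole. The gripper is clear, so I'm handing in.

```bash
python3 -c "
from station import arm
print(arm.job_done())"
```

```text
the job is handed in; nothing more can be done
None
```

The brass ring is back over the post: I held it until it rested flat on the red foot, released it, and handed the job in at about 14 s; the collar, canister and orange rings were never touched, and no verdict came back.

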